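# Load the stick-holder tray, slide it into the rosewood rack, switch on the lamp

### The job

Stand every porcelain stick holder that is set out, and the copper snuffing cap, upright in the pockets of the maple carrying tray (one to a pocket, any pocket), then carry the loaded tray by its handle and slide it through the grooves of the rosewood rack until it is fully home against the back stop. After that take the T-shaped maple striker, press the console's recessed brass button all the way down with its stem, and hang the striker back on its stand as it was, leaving the other temple things where they are.

Things in the scene. Friction and masses are not known exactly. Their poses are not given: they have to be found in the camera images.
- tray: Loose maple tray, 0.36 kg; origin: centre of underside, z up. Base plate 150 (x) x 184 (y) x 8 mm stands out 12 mm beyond the side walls (outer faces y = +-80) as flanges that run in the rack's grooves. Rims 30 mm tall; four pockets about 67 (x) x 63 (y) mm centred at x = +-35, y = +-42.5, floor at z = 8. Handle on posts at x = +-63, y = 0. Same if turned half round.
- tray_handle (a point): Centre of the tray's handle bar, 90 mm above its underside. The bar runs along the tray's x: 136 mm long, 12 wide (y), 20 tall (top at 100). Grip it here from above, fingers closing along the tray's y.
- holder0: Ivory-white porcelain stick holder, 0.12 kg, loose, may be absent (2 or 3 are set out): a round foot 52 mm across and 20 mm tall under a plain round neck 28 mm across that reaches 70 mm; origin at the centre of its underside, z up. Grip the neck at about 56 mm height.
- holder1: Ivory-white porcelain stick holder, 0.12 kg, loose, may be absent (2 or 3 are set out): a round foot 52 mm across and 20 mm tall under a plain round neck 28 mm across that reaches 70 mm; origin at the centre of its underside, z up. Grip the neck at about 56 mm height.
- holder2: Ivory-white porcelain stick holder, 0.12 kg, loose, may be absent (2 or 3 are set out): a round foot 52 mm across and 20 mm tall under a plain round neck 28 mm across that reaches 70 mm; origin at the centre of its underside, z up. Grip the neck at about 56 mm height.
- cap: Hammered copper snuffing cap, 0.12 kg, loose: a bell 50 mm across, 36 mm tall, under a round stem 18 mm across that reaches 68 mm; origin at the centre of its underside, z up. Grip the stem at about 57 mm height.
- rack: Fixed slotted rosewood rack; origin: centre of underside; x points from the open front to the back stop (face at x = 80, 100 mm tall). Floor 30 mm above the table, x -120 to 80. From x = -85 each side has a cheek (inner face y = +-96) and a lip (inner edge y = +-84, underside 46, top 56 mm high), open above between. Guides flare to y = +-110 at x = -120. Its five brass sockets are not used.
- rack_home (a point): Where the tray's origin lies when the tray is fully home on the rack floor, touching the back stop (rack frame 5, 0, 30 mm); axes as the rack's. Sideways play is +-4 mm; the tray's plate (8 mm) has 8 mm of vertical play under the lips.
- striker: Loose T-shaped maple striker, 0.06 kg: square crossbar 16 x 16 mm, 110 long (x; end knobs add 13 each), round stem 10 mm thick straight down from its middle. Origin: crossbar's centre, z up; stem tip 75 mm below it. Grip the crossbar's middle from above, fingers closing along its y, stem hanging between them. Same if turned half round.
- stand: Fixed rosewood striker stand; origin: centre of underside. Base 120 x 60 x 8 mm; two posts at x = +-42 mm (12 thick, 30 wide) with slightly flared notches along x on top: floor 85 mm above the table, about 25 mm wide, sides 13 mm high. The crossbar lies in both notches along x, the stem hanging between the posts.
- stand_seat (a point): Where the crossbar's centre lies when the striker hangs on its stand (stand frame 0, 0, 93 mm); x along the crossbar.
- console: Wooden lamp console, fixed, 130 x 110 mm and 62 mm tall; origin at the centre of its underside. The button sits in a square recess in the middle of its top.
- recess_mouth (a point): Centre of the 24 x 24 mm recess mouth in the console's top (62 mm above the table); straight walls, 28 mm deep.
- button_top (a point): Centre of the brass button's upper face, 18 mm across; 16 mm below the recess mouth when not pressed. It goes straight down.
- button (a joint): Travel of the spring button in m: 0 up, 0.008 fully down. It needs about 1 N to start and 4.5 N to be fully down, and springs back.
- bowl: Brass singing bowl, bystander, loose: 124 mm across, 60 mm tall. Leave it alone.
- dish: Ivory-white shallow dish, bystander, loose: 70 mm across, 22 mm tall. Leave it alone.
- sutra_box: Red lacquer sutra box, bystander, loose: 70 x 160 x 35 mm. Leave it alone.
- cup: White water cup, bystander, loose: 64 mm across, 50 mm tall. Leave it alone.
- tin: Round steel tin, bystander, loose: 70 mm across, 60 mm tall. Leave it alone.
Things that resemble listed ones, but are neither listed nor needed, are in the scene too. Leave any green look-alike of the tray alone.

How it is judged (in metres and radians):
On the way, in this order (a step that is already met when the one before it is completed fails the run):
1. every holder set out and the cap stand upright in the tray, the tray still outside the rack (x of holder0 in the frame of tray between -0.07 and 0.07 m and y of holder0 in the frame of tray between -0.076 and 0.076 m and z of holder0 in the frame of tray between 0.003 and 0.014 m and angle between each of holder0, holder1, holder2, cap's own z axis and vertical below 0.15 rad and x of holder1 in the frame of tray between -0.07 and 0.07 m and y of holder1 in the frame of tray between -0.076 and 0.076 m and z of holder1 in the frame of tray between 0.003 and 0.014 m and x of holder2 in the frame of tray between -0.07 and 0.07 m and y of holder2 in the frame of tray between -0.076 and 0.076 m and z of holder2 in the frame of tray between 0.003 and 0.014 m and x of cap in the frame of tray between -0.07 and 0.07 m and y of cap in the frame of tray between -0.076 and 0.076 m and z of cap in the frame of tray between 0.003 and 0.014 m and horizontal distance between tray and rack_home above 0.12 m), for 0.2 s.
2. the loaded tray is fully home in the rack (x of holder0 in the frame of tray between -0.07 and 0.07 m and y of holder0 in the frame of tray between -0.076 and 0.076 m and z of holder0 in the frame of tray between 0.003 and 0.014 m and angle between each of holder0, holder1, holder2, cap's own z axis and vertical below 0.15 rad and x of holder1 in the frame of tray between -0.07 and 0.07 m and y of holder1 in the frame of tray between -0.076 and 0.076 m and z of holder1 in the frame of tray between 0.003 and 0.014 m and x of holder2 in the frame of tray between -0.07 and 0.07 m and y of holder2 in the frame of tray between -0.076 and 0.076 m and z of holder2 in the frame of tray between 0.003 and 0.014 m and x of cap in the frame of tray between -0.07 and 0.07 m and y of cap in the frame of tray between -0.076 and 0.076 m and z of cap in the frame of tray between 0.003 and 0.014 m and x of tray in the frame of rack_home between -0.008 and 0.006 m and y of tray in the frame of rack_home between -0.008 and 0.008 m and z of tray in the frame of rack_home between -0.004 and 0.005 m and angle between the x axis of tray and the x axis of rack, either way round below 0.08 rad), for 0.2 s.
3. the button is pressed down with the striker while the loaded tray is home (x of tray in the frame of rack_home between -0.008 and 0.006 m and y of tray in the frame of rack_home between -0.008 and 0.008 m and z of tray in the frame of rack_home between -0.004 and 0.005 m and angle between the x axis of tray and the x axis of rack, either way round below 0.08 rad and value of joint button above 0.0055 m and contact force between striker and button above 0.5 N), for 0.05 s.
At the end, for the whole second after the job is handed in: All holders set out and the cap upright (0.15 rad) on the tray floor; tray on the rack floor, home within 8 mm and 0.08 rad (5 mm in height); striker in its stand within 16 mm along, 9 mm across, 6 mm in height, 0.15 rad; all released and at rest (all of step 2 and x of striker in the frame of stand_seat between -0.016 and 0.016 m and y of striker in the frame of stand_seat between -0.009 and 0.009 m and z of striker in the frame of stand_seat between -0.005 and 0.006 m and angle between striker's own z axis and vertical below 0.15 rad and linear speed of each of holder0, holder1, holder2, cap, tray, striker below 0.02 m/s); the robot touches nothing.
It fails at once if a bystander is shifted by more than 40 mm (distance of any of bowl, dish, sutra_box, cup, tin from where it was at the start of the episode above 0.04 m).
Of holder0, holder1, holder2 only 2 to 3 are there at a start; the rules pass over those that are not, and their reading is None.
At some moment in a run one of holder0, holder1, holder2, cap may be knocked a few centimetres aside while the robot is not near it.
It also fails if it takes over 192 s, if anything falls off the work surface, if the arm or the gripper's body presses on something with over 40 N, if the wrist force passes 120 N, or if a joint passes its speed limit or range.

### The arm

A 7-joint arm with a two-finger parallel gripper is mounted at the origin on the work surface. World frame = base frame: x ahead of the robot, y to its left, z up, the work surface at z = 0. Lengths are in mm, angles in rad, forces in N, time in s.
With the tool pointing down it reaches from about 400 to 850 mm from the base axis. Payload 4.5 kg.
Tool frame: the origin (TCP) lies midway between the tips of the shut fingers; the grasp point (between the pads) lies 19 mm behind it (ctrl.pinch_z is the distance from the TCP to the grasp point, in mm); z points along the fingers, y is the line along which they close (so a half turn about z gives the same grasp; the last joint's range is limited). The gripper opens to 88 mm and grips with 3 to 60 N. Pads are 18 mm wide; open, the fingers measure 123 mm over their backs; the gripper's body (75 mm by 187 mm) begins 45 mm behind the grasp point.
Start: joints at [-1.1, 0.689, -0.195, 1.565, 0.157, 0.902, -0.215], TCP at [264.386, 566.351, 238.743] pointing down, gripper open.
Joint ranges: [-3.01, 3.01], [-0.46, 2.08], [-1.47, 1.51], [0.13, 2.56], [-1, 4.14], [0.04, 2.09], [-2.66, 2.66]. Speed limits (rad/s): [2.57, 2.57, 3.14, 3.14, 3.14, 3.14, 3.14].

### API

Orientations are given as a unit quaternion [w, x, y, z].
In Python, from workcell import ctrl gives the robot as it stands. The module is installed in compiled form; this text tells all that it offers.
- The arm moves only by the shell command python3 -m pendant 'ROWS' [OPENING]. ROWS is JSON, a list that holds one entry, the list of rows, each a list of 4 numbers: the shift along the world's x, y, z in m, then the turn about the world's z in degrees. A call has 1 to 20 rows; each row shifts and turns the commanded pose from where the row before left it; what a row does not reach is not made up. A row lasts 1/10 s, in which the tool goes at most 50 mm and 8.59 degrees, less where a joint would pass 70% of its speed; a pose out of reach is approached as far as the arm can. A call with a gripper value outside its range is refused whole. OPENING is the closure, from 0 (fully open) to 1 (shut), set as the call begins (- or left out, the last holds). The fingers move at their own pace and stop on an object; the grip force is fixed at half the most. Time passes only in rows, so rows that do not move let the fingers close. It gives the time, the measured TCP pose, the force, the opening and the grip force at its end, in the units of the state.
- ctrl.state(): the state, without advancing time (a new reading comes with each control period).
- ctrl.grab_frame(name): name is "scene" or "side" or "wrist"; returns a dict with "image" (400x640x3 uint8, red, green, blue), "mtx" (3x3 intrinsics, pixels), "distortion" ([k1, k2, p1, p2, k3] as OpenCV has them; the pictures are not rectified), "pose" (4x4, takes a point from camera to world coordinates); the wrist camera has in their place "mount" (4x4, takes a point from camera to tool coordinates, whose origin is the TCP and whose axes are the flange's). Camera axes: x right, y down, z forward; pixel columns grow to the right and rows downward; lengths in mm; the calibration is good to about 2 mm. A picture is of the moment at which its call begins: read the wrist's pose just before it. There is no depth.
- ctrl.close_job(): hands the job in; it is judged then, once.
The state is a dict: "time": time; "qpos": joint angles; "dq": joint speeds; "effort": joint torques, N m; "eef_pos": TCP position; "ee_rot": TCP orientation; "wrist_force": force on the tool from outside, world axes, zero at the start; "wrist_torque": the same for the moment, N m; "opening": opening from 0.0 (shut) to 1.0 (fully open); "gripper_force": force on a finger pad.
Only numpy, scipy, OpenCV 4.12 (cv2) and the standard library are available. Lean on these libraries where they do the work, as an engineer would, in place of code of your own. Each camera call takes 0.05 s, during which the arm holds its last target. There are 200 camera calls.

## Working session

There is one attempt and no reset: what is moved stays moved. The work goes in short steps, Python scripts to look and compute and a shell command to move; the robot and the scene stay as the last step left them, time stands still between calls to the robot, and variables do not carry over. Pictures are saved under pics/ and viewed, at most 16 in all, crops included, and the job is handed in when it is done.

```bash
mkdir -p pics; cat > h.py <<'E'
import numpy as np, cv2, json, pickle
from workcell import ctrl
from scipy.spatial.transform import Rotation as R
def grab(n, save=None):
    s=ctrl.state(); f=ctrl.grab_frame(n)
    if n=="wrist":
        T=np.eye(4); q=s["ee_rot"]; T[:3,:3]=R.from_quat([q[1],q[2],q[3],q[0]]).as_matrix(); T[:3,3]=s["eef_pos"]
        f["pose"]=T@np.array(f["mount"])
    f={k:np.array(v) for k,v in f.items() if k in("image","mtx","distortion","pose")}
    if save:
        cv2.imwrite(f"pics/{save}.png",f["image"][:,:,::-1]); pickle.dump(f,open(f"pics/{save}.pkl","wb"))
    return f
def load(n): return pickle.load(open(f"pics/{n}.pkl","rb"))
def ray(f,uv):
    p=cv2.undistortPoints(np.array([[uv]],float),f["mtx"],f["distortion"])[0,0]
    d=f["pose"][:3,:3]@np.array([p[0],p[1],1]); return f["pose"][:3,3],d/np.linalg.norm(d)
def onz(f,uv,z):
    o,d=ray(f,uv); return o+d*(z-o[2])/d[2]
def tri(*pairs):
    A=np.zeros((3,3));b=np.zeros(3);rs=[ray(f,uv) for f,uv in pairs]
    for o,d in rs:
        P=np.eye(3)-np.outer(d,d);A+=P;b+=P@o
    x=np.linalg.solve(A,b); return x,[float(np.linalg.norm((np.eye(3)-np.outer(d,d))@(x-o))) for o,d in rs]
def proj(f,X):
    E=np.linalg.inv(f["pose"]); r,_=cv2.Rodrigues(E[:3,:3])
    return cv2.projectPoints(np.array(X,float).reshape(-1,1,3),r,E[:3,3],f["mtx"],f["distortion"])[0][:,0]
E
python3 - <<'E'
from h import *
np.set_printoptions(precision=3,suppress=True)
for n in("scene","side","wrist"):
    f=grab(n,n+"0"); print(n,f["pose"],f["mtx"][0,0])
print(ctrl.state(),ctrl.pinch_z)
E
```

```text
scene [[   0.769    0.39    -0.506 1331.034]
 [   0.639   -0.492    0.592 -920.695]
 [  -0.018   -0.779   -0.627 1095.494]
 [   0.       0.       0.       1.   ]] 514.4149830334555
side [[  -0.847   -0.4      0.349  -21.951]
 [  -0.531    0.629   -0.568  885.26 ]
 [   0.008   -0.667   -0.745 1247.691]
 [   0.       0.       0.       1.   ]] 429.55722825817384
wrist [[  0.422   0.87    0.256 197.069]
 [  0.907  -0.404  -0.122 596.252]
 [ -0.002   0.284  -0.959 384.956]
 [  0.      0.      0.      1.   ]] 308.5004866956205
{'time': 0.15, 'qpos': array([-1.1  ,  0.69 , -0.195,  1.566,  0.157,  0.903, -0.215]), 'dq': array([-0.001, -0.002,  0.   , -0.004,  0.   , -0.001,  0.   ]), 'effort': array([ -0.001, -52.786,  -1.268, -15.359,  -0.053,   0.004,   0.   ]), 'eef_pos': array([264.253, 565.869, 238.126]), 'ee_rot': array([-0.   ,  0.217,  0.976, -0.001]), 'wrist_force': array([ 0.245,  0.501, -1.225]), 'wrist_torque': array([-0.015, -0.009,  0.047]), 'gripper_force': 0.0, 'opening': 0.9974335106291631} 18.700000000000003
```

View pics/scene0.png

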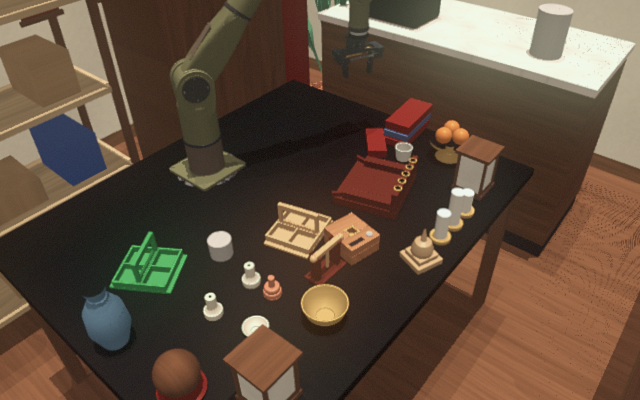

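View pics/side0.png

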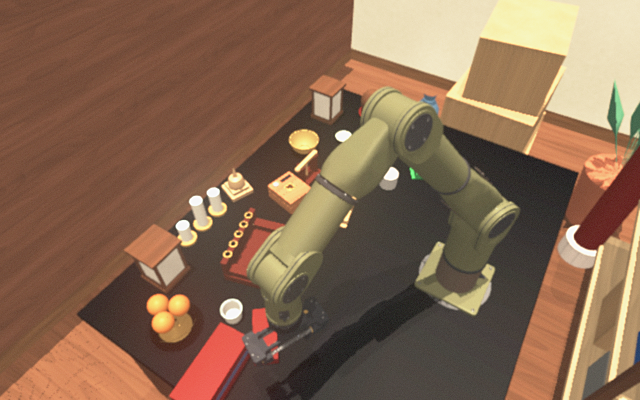

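The scene view shows two holders (~251,275 and 213,308), the cap (272,288), the tray (298,230), the console (352,238), the striker stand (325,262) and the rack (376,185). The arm hides most of these in the side view.

```bash
python3 - <<'E'
from h import *
np.set_printoptions(precision=0,suppress=True)
f=load("scene0")
for n,uv,z in [("hA",(251,283),0),("hB",(213,316),0),("cap",(272,296),0),("tray",(298,240),0),("console",(352,230),62),("strk",(326,248),93),("rack",(374,190),30),("bowl",(325,315),0),("dish",(256,330),0),("tin",(220,255),0)]:
    print(n,onz(f,uv,z))
im=f["image"][135:335,195:455,::-1]
cv2.imwrite("pics/c1.png",cv2.resize(im,None,fx=3,fy=3,interpolation=cv2.INTER_CUBIC))
E
```

```text
hA [ 535. -297.    0.]
hB [ 540. -445.    0.]
cap [ 614. -295.    0.]
tray [521. -80.   0.]
console [664.   5.  62.]
strk [ 672. -127.   93.]
rack [581. 241.  30.]
bowl [ 770. -253.    0.]
dish [ 662. -405.    0.]
tin [ 380. -277.    0.]
```

View pics/c1.png

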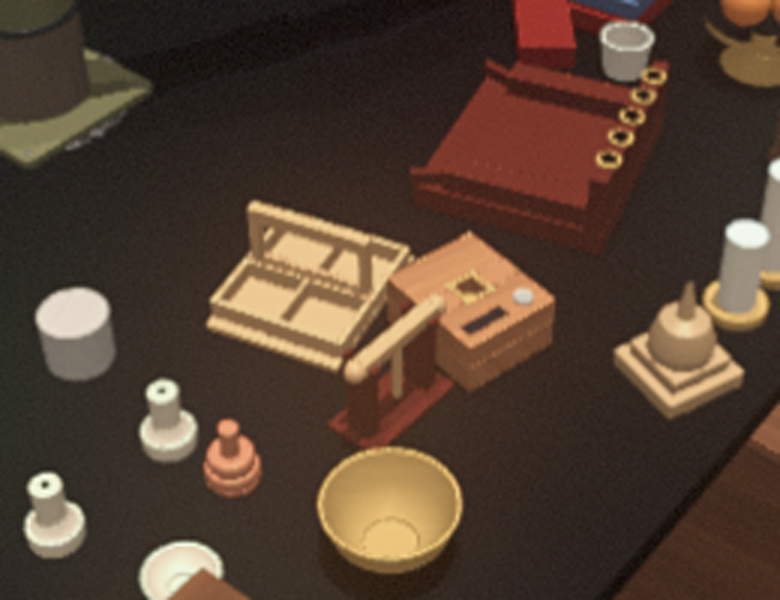

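The crop shows the tray handle running from about (255,210) to (385,255), and the rack opening to the left with the sockets marking its back stop. Only two holders are visible, so I'll move the arm over and look from the wrist.

```bash
python3 -m pendant '[[[0.01,-0.03,0.03,-4],[0.025,-0.04,0.015,-4.5],[0.025,-0.04,0.015,-4.5],[0.025,-0.04,0.015,-4.5],[0.025,-0.04,0.015,-4.5],[0.025,-0.04,0.015,-4.5],[0.025,-0.04,0.015,-4.5],[0.025,-0.04,0.01,-4.5],[0.025,-0.04,0.01,-4.5],[0.025,-0.04,0.01,-4.5],[0.025,-0.04,0.01,-4.5],[0.02,-0.045,0,-4.5],[0.01,-0.045,0,-4.5],[0,-0.045,0,-4.5],[0,-0.045,0,-4.5],[0,-0.045,0,-4.5],[0,-0.045,0,-4.5],[0,-0.045,0,-4.5],[0,-0.04,0,-4.5],[0,-0.04,0,-4.5]]]' 0
python3 - <<'E'
from h import *
for n in("side","wrist"): grab(n,n+"1")
s=ctrl.state();print(s["eef_pos"],s["ee_rot"])
E
```

```text
time: 2.15
eef_pos: [553.9, -260.3, 398.5]
ee_rot: [-0.0, 0.842, 0.539, -0.0]
wrist_force: [0.2, 0.2, 0.8]
opening: 1.002
gripper_force: 0.0
[ 552.0114388  -265.80038872  398.21422141] [ 0.00151569  0.8441692   0.53606992 -0.00225689]
```

View pics/wrist1.png

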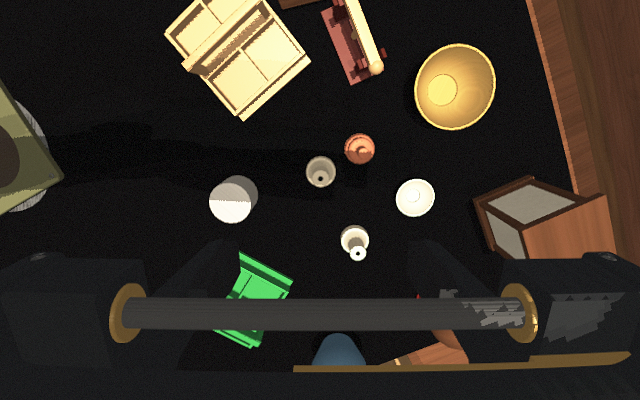

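The wrist view shows both holders (neck tops ~320,178 and 357,254), the cap (~362,152), the tray (~238,55) and the stand. The spot behind the lantern is empty, so there are two holders so far.

```bash
python3 - <<'E'
from h import *
im=load("wrist1")["image"][0:270,160:480,::-1]
a=cv2.resize(im,None,fx=2.2,fy=2.2,interpolation=cv2.INTER_CUBIC)
cv2.imwrite("pics/c2.png",a)
im=load("side1")["image"][70:345,120:440,::-1]
cv2.imwrite("pics/c3.png",cv2.resize(im,None,fx=2.1,fy=2.1,interpolation=cv2.INTER_CUBIC))
E
```

```text
(no output)
```

View pics/c2.png

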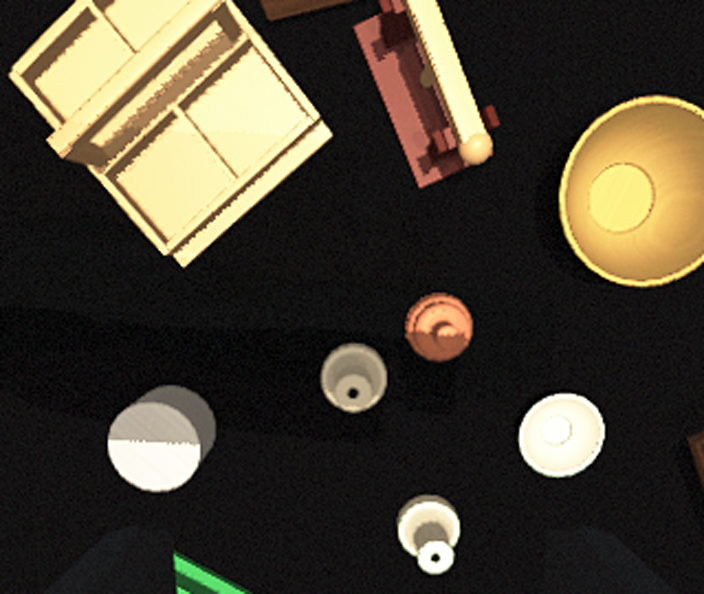

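View pics/c3.png

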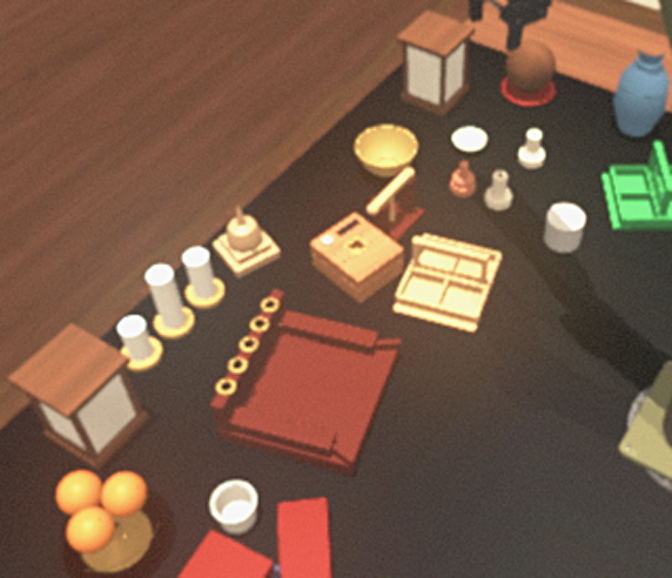

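The crops confirm exactly two holders, both standing upright, in all three views. I'll triangulate them now.

```bash
python3 - <<'E'
from h import *
np.set_printoptions(precision=1,suppress=True)
w,s,c=load("wrist1"),load("side1"),load("scene0")
W=lambda u,v:(w,(160+u/2.2,v/2.2)); S=lambda u,v:(s,(120+u/2.1,70+v/2.1)); C=lambda u,v:(c,(195+u/3,135+v/3))
for n,a,b,d in [("hA",W(353,392),S(499,175),C(162,389)),("hB",W(435,557),S(534,135),C(45,485)),("cap",W(443,330),S(463,165),C(229,426))]:
    print(n,tri(a,b),tri(a,d)[0],tri(a,b,d))
p=[onz(*W(u,v),8) for u,v in((182,262),(332,131))]; d=p[1]-p[0]
print(p,np.hypot(*d[:2]),np.degrees(np.arctan2(d[1],d[0])))
m=(p[0]+p[1])/2; n=np.array([-d[1],d[0],0])/150; print("tray c",m+92*n,m-92*n)
for uv in ((63,157),(48,141)): print("bar end",onz(*W(*uv),100), onz(*W(*uv),100))
E
```

```text
hA (array([ 534. , -297. ,   67.3]), [0.4849860908052809, 0.48498609080552263]) [ 534.8 -295.7   73.6] (array([ 533.6, -294.9,   70.7]), [1.7595356787397316, 1.230143966148989, 1.134164194785128])
hB (array([ 534.5, -444.8,   62.6]), [0.24291491298138698, 0.24291491298146792]) [ 536.1 -439.7   71.5] (array([ 534.1, -439.6,   68.4]), [2.3790216572392575, 2.0327812450882616, 1.9398712840587296])
cap (array([ 609.1, -284.9,   66. ]), [0.8686734081706267, 0.8686734081705599]) [ 609.8 -284.7   65.6] (array([ 609.3, -284.9,   65.7]), [0.7023848844613504, 1.0485276364084795, 0.3531172619602935])
[array([ 452.9, -160.4,    8. ]), array([ 597.8, -126.3,    8. ])] 148.8498377134821 13.251254177686171
tray c [504.4 -54.5   8. ] [ 546.3 -232.2    8. ]
bar end [439.6 -80.3 100. ] [439.6 -80.3 100. ]
bar end [436.1 -68.3 100. ] [436.1 -68.3 100. ]
```

```bash
python3 -m pendant '[[[0,-0.02,-0.02,5],[-0.005,-0.035,-0.03,7.5],[-0.005,-0.04,-0.03,7.5],[-0.005,-0.04,-0.03,7.5],[-0.005,-0.03,-0.02,7],[0,-0.012,-0.015,4],[0,-0.005,-0.005,0],[0,0,0,0],[0,0,0,0],[0,0,0,0]]]' 0.35
python3 - <<'E'
from h import *
f=grab("wrist","wrist2"); s=ctrl.state();print(s["eef_pos"],s["ee_rot"],s["opening"])
for X in ((535,-441,70),(534,-296,70),(609,-285,68),(504,-54,100)): print(proj(f,X))
E
```

```text
time: 3.25
eef_pos: [535.8, -438.9, 250.3]
ee_rot: [0.001, 0.615, 0.788, 0.0]
wrist_force: [0.3, -0.9, -0.3]
opening: 0.651
gripper_force: 0.0
[ 535.61655198 -439.0995335   250.28893393] [8.59254295e-04 6.15237400e-01 7.88341355e-01 3.33859582e-04] 0.6471532632111227
[[322.64381595 181.91622383]]
[[358.17038208  40.08280452]]
[[434.01185101  49.82311085]]
[[ 406.33343375 -292.18339183]]
```

View pics/wrist2.png

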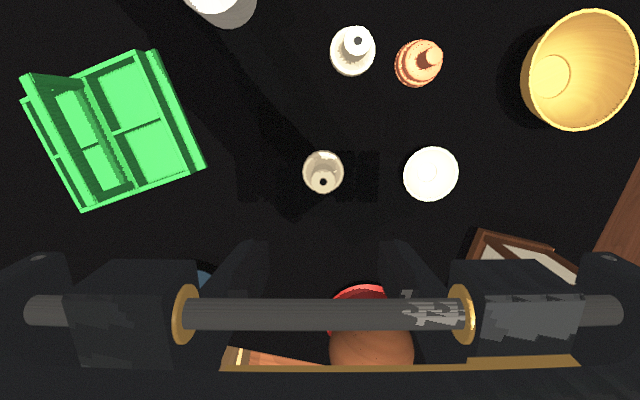

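Holder B's hole is at (322,181), matching the prediction to under 1 px. Descending to grip it.

```bash
python3 -m pendant '[[[0,-0.001,-0.03,0],[0,0,-0.045,0],[0,0,-0.045,0],[0,0,-0.045,0],[0,0,-0.03,0],[0,0,-0.014,0],[0,0,-0.004,0],[0,0,0,0],[0,0,0,0]]]'
python3 -m pendant '[[[0,0,0,0],[0,0,0,0],[0,0,0,0],[0,0,0,0],[0,0,0,0],[0,0,0,0]]]' 1
```

```text
time: 4.2
eef_pos: [535.7, -442.2, 38.2]
ee_rot: [0.002, 0.616, 0.788, -0.0]
wrist_force: [-0.4, 0.2, 1.0]
opening: 0.651
gripper_force: 0.0
time: 4.8
eef_pos: [534.9, -441.3, 36.4]
ee_rot: [0.0, 0.616, 0.788, 0.0]
wrist_force: [0.3, 0.1, 2.7]
opening: 0.307
gripper_force: 30.0
```

```bash
python3 -m pendant '[[[0,0,0.02,0],[0,0,0.04,0],[0,0,0.045,0],[0,0.01,0.045,0],[0,0.03,0.03,0],[-0.01,0.045,0.02,0],[-0.01,0.048,0.01,0],[-0.01,0.048,0.004,0],[-0.01,0.045,0,0],[0,0.035,0,0],[0,0.015,0,0],[0,0.005,0,0],[0,0,0,0],[0,0,0,0],[0,0,0,0]]]'
python3 - <<'E'
from h import *
f=grab("wrist","wrist3"); s=ctrl.state();print(s["eef_pos"],s["ee_rot"],s["opening"])
a=f["image"][0:260,130:530,::-1]; cv2.imwrite("pics/c4.png",cv2.resize(a,None,fx=2,fy=2,interpolation=cv2.INTER_CUBIC))
E
```

```text
time: 6.3
eef_pos: [494.4, -162.6, 249.8]
ee_rot: [0.0, 0.617, 0.787, -0.0]
wrist_force: [-0.6, -0.3, -1.6]
opening: 0.307
gripper_force: 30.0
[ 494.38198166 -162.28194393  249.8072368 ] [ 2.54830349e-04  6.16914084e-01  7.87030402e-01 -3.08000936e-04] 0.3054532743418012
```

View pics/c4.png

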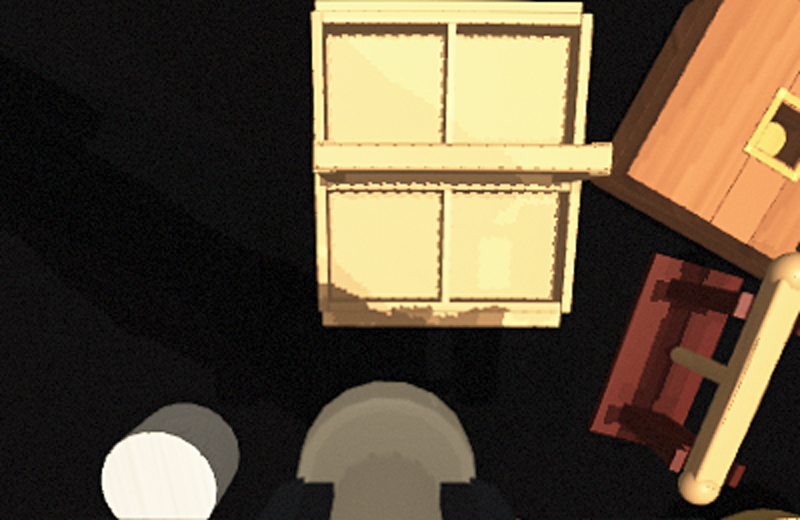

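The tray is clear here: near flange corners at crop (322,326) and (560,326), far ones near (316,2) and (582,2), and bar ends near (313,156) and (612,158). I'll fit the tray pose to these.

```bash
cat >> h.py <<'E'
from scipy.optimize import least_squares
def fit(f,model,px,x0):
    model=np.array(model,float); px=np.array(px,float)
    def g(p):
        c,s=np.cos(p[2]),np.sin(p[2]); X=model.copy(); X[:,0]=p[0]+c*model[:,0]-s*model[:,1]; X[:,1]=p[1]+s*model[:,0]+c*model[:,1]
        return (proj(f,X)-px).ravel()
    r=least_squares(g,x0); return r.x[:2],np.degrees(r.x[2]),r.fun.reshape(-1,2)
E
python3 - <<'E'
from h import *
np.set_printoptions(precision=2,suppress=True)
f=load("wrist3"); P=lambda l:[(130+u/2,v/2) for u,v in l]
print(fit(f,[(-75,-92,8),(75,-92,8),(-75,92,8),(75,92,8),(-68,6,100),(-68,-6,100),(68,6,100),(68,-6,100)],P([(322,326),(560,326),(316,2),(582,2),(314,143),(314,169),(612,143),(612,172)]),[504,-54,.23]))
E
```

```text
(array([503.01, -56.5 ]), np.float64(13.868568916758363), array([[ 0.61, -0.22],
       [-0.36, -0.08],
       [-0.56, -0.94],
       [ 0.06, -0.14],
       [-0.65, -0.19],
       [-0.26,  0.87],
       [ 1.17,  0.54],
       [-0.03,  0.01]]))
```

```bash
python3 -m pendant '[[[-0.005,0.015,0,0],[-0.006,0.025,-0.02,0],[-0.004,0.012,-0.035,0],[0,0.003,-0.045,0],[0,0,-0.04,0],[0,0,-0.03,0],[0,0,-0.02,0],[0,0,-0.01,0],[0,0,-0.003,0],[0,0,0,0],[0,0,0,0],[0,0,0,0]]]'
```

```text
time: 7.55
eef_pos: [480.1, -105.6, 47.9]
ee_rot: [0.001, 0.616, 0.788, 0.0]
wrist_force: [-0.7, -0.2, -0.9]
opening: 0.309
gripper_force: 30.0
```

```bash
python3 -m pendant '[[[0,-0.002,-0.0025,0],[0,0,0,0],[0,0,0,0]]]'
python3 -m pendant '[[[0,0,0,0],[0,0,0,0],[0,0,0,0],[0,0,0.02,0],[0,0,0.04,0],[0,0,0.045,0],[0,0,0.045,0],[0.02,-0.03,0.04,0],[0.035,-0.035,0.02,0],[0.035,-0.035,0.006,0],[0.03,-0.03,0,0],[0.01,-0.02,0,0],[0,-0.015,0,0],[0,0,0,0],[0,0,0,0],[0,0,0,0]]]' 0.5
python3 - <<'E'
from h import *
f=grab("wrist","wrist4"); s=ctrl.state();print(s["eef_pos"],s["opening"])
for X in ((534,-296,70),(609,-285,68),(479.6,-107.6,78)): print(proj(f,X))
E
```

```text
time: 7.85
eef_pos: [479.5, -107.7, 44.5]
ee_rot: [0.0, 0.616, 0.788, 0.0]
wrist_force: [-0.7, -0.1, -1.8]
opening: 0.309
gripper_force: 30.0
time: 9.45
eef_pos: [605.4, -266.3, 256.4]
ee_rot: [-0.001, 0.615, 0.788, 0.0]
wrist_force: [-0.2, 0.2, 0.7]
opening: 0.497
gripper_force: 0.0
[ 605.61743924 -266.32709636  256.50930143] 0.5005062050399023
[[255.66401782 189.47764696]]
[[323.21617388 195.62524825]]
[[235.29519514 -11.78771736]]
```

View pics/wrist4.png

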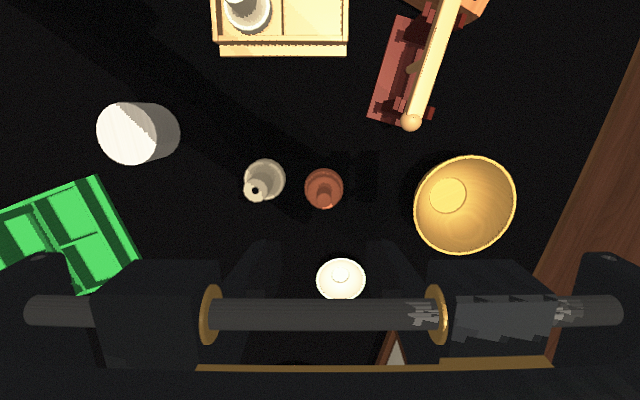

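Holder B stands in its pocket at top left. The cap's stem top is at about (324.5,200) and holder A is unchanged at (255,190).

```bash
python3 - <<'E'
from h import *
f=load("wrist4"); im=f["image"]
print(onz(f,(324.5,200),68),onz(f,(324,188.5),15),onz(f,(254.5,190),70))
a=im[160:215,235:355,::-1]; cv2.imwrite("pics/c5.png",cv2.resize(a,None,fx=6,fy=6,interpolation=cv2.INTER_CUBIC))
E
```

```text
[ 611.66277779 -289.61973441   68.        ] [ 611.15645177 -289.49304757   15.        ] [ 532.84455593 -296.9103285    70.        ]
```

View pics/c5.png

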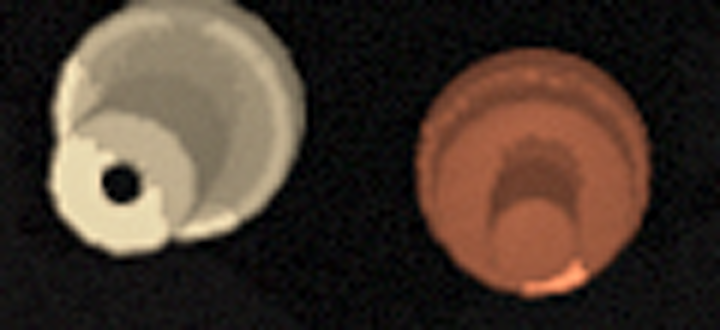

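```bash
python3 -m pendant '[[[0.006,-0.023,-0.02,0],[0,0,-0.045,0],[0,0,-0.045,0],[0,0,-0.045,0],[0,0,-0.03,0],[0,0,-0.02,0],[0,0,-0.01,0],[0,0,-0.003,0],[0,0,0,0],[0,0,0,0]]]'
python3 -m pendant '[[[0,0,0,0],[0,0,0,0],[0,0,0,0],[0,0,0,0],[0,0,0,0],[0,0,0,0]]]' 1
```

```text
time: 10.5
eef_pos: [612.8, -291.5, 39.8]
ee_rot: [0.001, 0.616, 0.788, 0.0]
wrist_force: [1.1, 0.1, 0.1]
opening: 0.497
gripper_force: 0.0
time: 11.1
eef_pos: [612.1, -291.2, 38.6]
ee_rot: [0.0, 0.616, 0.788, 0.0]
wrist_force: [-1.8, -0.1, 1.8]
opening: 0.194
gripper_force: 30.0
```

```bash
python3 -m pendant '[[[0,0,0.02,0],[0,0,0.04,0],[0,0,0.045,0],[-0.01,0.02,0.045,0],[-0.012,0.04,0.03,0],[-0.014,0.045,0.01,0],[-0.014,0.045,0,0],[-0.014,0.045,0,0],[-0.012,0.042,0,0],[-0.008,0.03,0,0],[-0.0017,0.016,0,0],[0,0.003,0,0],[0,0,0,0],[0,0,0,0]]]'
python3 -m pendant '[[[0,0,-0.03,0],[0,0,-0.04,0],[0,0,-0.04,0],[0,0,-0.03,0],[0,0,-0.025,0],[0,0,-0.012,0],[0,0,-0.004,0],[0,0,0,0],[0,0,0,0],[0,0,0,0]]]'
```

```text
time: 12.5
eef_pos: [526.7, -8.1, 227.2]
ee_rot: [0.0, 0.617, 0.787, -0.0]
wrist_force: [0.3, -0.2, -0.6]
opening: 0.192
gripper_force: 30.0
time: 13.5
eef_pos: [527.3, -6.8, 46.9]
ee_rot: [0.001, 0.616, 0.788, 0.0]
wrist_force: [0.1, -0.1, -0.8]
opening: 0.196
gripper_force: 30.0
```

```bash
python3 -m pendant '[[[0,0,0,0],[0,0,0,0],[0,0,0,0],[0,0,0.02,0],[0,0,0.04,0],[0,0,0.045,0],[0,0,0.045,0],[0,-0.03,0.03,0],[0,-0.045,0.01,0],[0.002,-0.048,0,0],[0.002,-0.048,0,0],[0.002,-0.045,0,0],[0,-0.035,0,0],[0,-0.02,0,0],[0,-0.005,0,0],[0,0,0,0],[0,0,0,0],[0,0,0,0]]]' 0.5
python3 - <<'E'
from h import *
f=grab("wrist","wrist5"); s=ctrl.state();print(s["eef_pos"],s["opening"])
p=proj(f,(533.4,-297.3,70))[0];print(p)
g=cv2.cvtColor(f["image"],cv2.COLOR_RGB2GRAY); u,v=p.astype(int); 
for r in g[v-12:v+13,u-14:u+15]: print(*(f"{x:3d}" for x in r))
E
```

```text
time: 15.3
eef_pos: [533.0, -280.2, 236.2]
ee_rot: [-0.0, 0.615, 0.789, 0.001]
wrist_force: [-0.4, -0.7, 0.3]
opening: 0.498
gripper_force: 0.0
[ 532.96360159 -280.45644165  236.27197244] 0.49861632014650586
[320.55596661 198.98524943]
165 164 164 160 146 131 137 138 137 136 135 138 152 169 176 170 160 154 151 146 137 134 136 137 135 133 139 145 154
164 163 161 156 140 134 136 137 137 152 167 181 193 202 202 198 194 191 192 176 154 146 134 135 138 134 134 146 159
163 161 162 152 135 131 132 150 160 175 198 204 203 202 202 201 202 203 203 199 188 178 152 132 136 135 134 145 159
164 162 164 150 134 132 148 178 194 197 202 202 203 201 200 201 200 202 201 203 202 197 184 160 140 131 130 145 157
164 163 161 150 130 143 174 197 205 202 199 200 198 201 199 200 199 199 201 197 200 203 198 191 174 146 129 145 158
164 161 159 143 142 173 196 203 201 202 199 200 198 198 201 198 201 200 199 200 201 201 200 201 197 165 130 142 157
161 163 153 151 172 193 199 201 201 198 202 200 198 201 196 202 199 198 200 199 201 199 199 202 199 181 146 135 154
163 164 148 155 189 199 200 200 202 198 202 201 198 
[... 1335 characters left out ...]
   4
 12   9   3  37 104 173 200 199 197 197 198 194 195 194 196 198 196 196 195 197 198 194 196 197 198 163  63  13  13
 13  19  19   7  39 106 172 201 198 194 196 195 194 196 195 195 196 197 195 194 193 195 193 199 177 103  21   8  21
  3  16  12  11   9  37 105 173 200 198 197 196 196 195 196 194 193 196 196 193 198 199 201 178 115  36  14  24  17
 16   9  10  13  16   3  32 119 184 202 198 198 197 195 196 195 197 198 196 195 199 178 131 101  46  13  21  23  26
 17   9   6   9  14   3   4  54 102 124 149 184 200 199 198 199 200 198 197 201 180 114  40  10  13  16  25  16  22
 10  22   8  15  14   2  17  11   0  14  59 107 132 155 162 145 146 136 131 125  96  44   8  18  13  18  21  23  19
```

Holder A's hole is at (321,199), on the prediction.

```bash
python3 -m pendant '[[[0,-0.016,-0.02,0],[0,-0.001,-0.045,0],[0,0,-0.045,0],[0,0,-0.04,0],[0,0,-0.025,0],[0,0,-0.015,0],[0,0,-0.008,0],[0,0,-0.002,0],[0,0,0,0],[0,0,0,0]]]'
python3 -m pendant '[[[0,0,0,0],[0,0,0,0],[0,0,0,0],[0,0,0,0],[0,0,0,0],[0,0,0,0]]]' 1
```

```text
time: 16.35
eef_pos: [533.4, -299.8, 37.6]
ee_rot: [0.001, 0.616, 0.788, 0.0]
wrist_force: [0.0, -0.7, 0.9]
opening: 0.502
gripper_force: 0.0
time: 16.95
eef_pos: [533.2, -299.5, 36.9]
ee_rot: [0.001, 0.616, 0.788, 0.0]
wrist_force: [0.4, 0.6, 5.8]
opening: 0.306
gripper_force: 30.0
```

```bash
python3 -m pendant '[[[0,0,0.02,0],[0,0,0.04,0],[0,0,0.045,0],[-0.01,0.02,0.045,0],[-0.01,0.04,0.03,0],[-0.012,0.045,0.01,0],[-0.012,0.045,0,0],[-0.012,0.045,0,0],[-0.012,0.042,0,0],[-0.0065,0.028,0,0],[0,0.01,0,0],[0,0.003,0,0],[0,0,0,0],[0,0,0,0]]]'
python3 -m pendant '[[[0,0,-0.03,0],[0,0,-0.04,0],[0,0,-0.04,0],[0,0,-0.03,0],[0,0,-0.025,0],[0,0,-0.012,0],[0,0,-0.004,0],[0,0,0,0],[0,0,0,0],[0,0,0,0]]]'
```

```text
time: 18.35
eef_pos: [458.6, -24.0, 225.4]
ee_rot: [0.0, 0.617, 0.787, -0.0]
wrist_force: [0.1, -0.3, -1.5]
opening: 0.309
gripper_force: 30.0
time: 19.35
eef_pos: [459.0, -22.7, 44.9]
ee_rot: [0.001, 0.616, 0.788, 0.0]
wrist_force: [0.9, 0.2, -1.3]
opening: 0.306
gripper_force: 30.0
```

```bash
python3 -m pendant '[[[0,0,0,0],[0,0,0,0],[0,0,0,0],[0,0,0.02,0],[0,0,0.04,0],[0,0,0.045,0],[0,0,0.045,0],[0,-0.03,0.04,0],[0.01,-0.045,0.03,0],[0.015,-0.045,0.02,0],[0.01,-0.025,0.01,0],[0,-0.01,0,0],[0,0,0,0],[0,0,0,0],[0,0,0,0]]]' 0.5
python3 - <<'E'
from h import *
grab("wrist","wrist6"); s=ctrl.state();print(s["eef_pos"],s["opening"])
E
python3 -m pendant '[[[0,0.02,0.01,0],[0.005,0.04,0.01,0],[0.01,0.048,0.01,0],[0.012,0.048,0.01,0],[0.012,0.048,0.01,0],[0.012,0.045,0.01,0],[0.012,0.04,0,0],[0.008,0.025,0,0],[0,0.01,0,0],[0,0,0,0],[0,0,0,0],[0,0,0,0]]]'
python3 - <<'E'
from h import *
f=grab("wrist","wrist7"); s=ctrl.state();print(s["eef_pos"],s["opening"])
a=load("wrist6")["image"][0:260,160:480,::-1]; b=f["image"][0:270,120:640,::-1]
M=np.zeros((600,800,3),np.uint8); r=cv2.resize(b,(790,410),interpolation=cv2.INTER_CUBIC); M[:410,:790]=r; q=cv2.resize(a,(232,188)); M[411:599,:232]=q
cv2.imwrite("pics/m1.png",M)
E
```

```text
time: 20.85
eef_pos: [491.2, -169.6, 290.2]
ee_rot: [-0.001, 0.615, 0.789, -0.0]
wrist_force: [0.2, 0.6, -0.7]
opening: 0.502
gripper_force: 0.0
[ 491.40309555 -169.81690909  290.41280451] 0.500151823806108
time: 22.1
eef_pos: [562.5, 148.8, 351.1]
ee_rot: [0.0, 0.617, 0.787, -0.001]
wrist_force: [0.3, -0.2, 0.2]
opening: 0.502
gripper_force: 0.0
[562.5744047  149.02965362 351.14057875] 0.49725825342764784
```

View pics/m1.png

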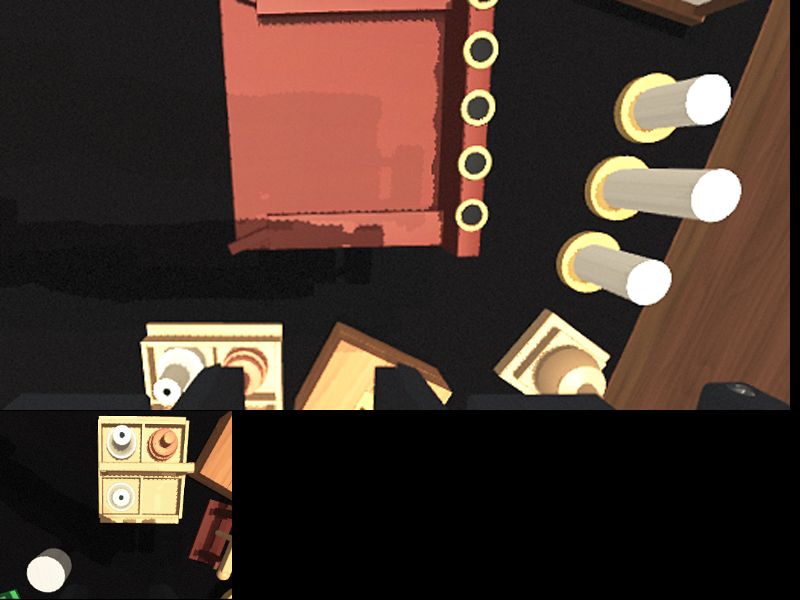

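The loaded tray is right: two holders and the cap upright in three pockets. In the montage the rack's sockets are at (481,49), (478,107), (475,162) and (472,214). Its front edge runs (222,5)–(232,235), the back-stop face is the dark band at u≈440–468, and the lip edges are at v≈13 and 213.

```bash
python3 - <<'E'
from h import *
np.set_printoptions(precision=1,suppress=True)
w,s,c=load("wrist7"),load("side1"),load("scene0"); k=790/520
W=lambda u,v:(w,(120+u/k,v/k)); S=lambda u,v:(s,(120+u/2.1,70+v/2.1)); C=lambda u,v:(c,(195+u/3,135+v/3))
ws=[(472,214),(475,162),(478,107),(481,49)]; ss=[(270,304),(259,324),(249,344),(238,365)]; cs=[(609,158),(621,136),(631,115),(643,95)]
Q=[]
for a,b,d in zip(ws,ss,cs):
    t=tri(W(*a),S(*b),C(*d)); print(t[0],np.array(t[1])); Q.append(t[0])
    print("   z100",onz(*W(*a),100))
def yaw(p,q): return np.degrees(np.arctan2(q[1]-p[1],q[0]-p[0]))
for n,a,b,z in [("front",(222,5),(232,235),30),("backbot",(443,15),(434,208),30),("backtop",(468,20),(458,208),100),("near46",(269,213),(440,211),46),("near56",(269,213),(440,211),56),("far56",(258,15),(450,10),56),("sock",ws[0],ws[3],100)]:
    p,q=onz(*W(*a),z),onz(*W(*b),z); print(n,p,q,yaw(p,q))
E
```

```text
[684.3 216.4 103.8] [0.5 1.7 1.3]
   z100 [686.2 216.4 100. ]
[673.3 257.5 103.2] [0.9 1.3 1.3]
   z100 [674.7 256.9 100. ]
[661.4 297.3 103.2] [1.  1.4 0.8]
   z100 [663.3 297.7 100. ]
[650.5 338.  102.5] [0.7 1.9 1.5]
   z100 [651.8 338.5 100. ]
front [435.1 337.5  30. ] [484.9 138.2  30. ] -75.96936210822885
backbot [628.5 377.4  30. ] [672.7 212.1  30. ] -75.05579211099806
backtop [635.6 355.3 100. ] [673.1 218.2 100. ] -74.71056788888487
near46 [517.1 169.9  46. ] [674.7 211.1  46. ] 14.638195754092727
near56 [517.7 171.   56. ] [671.8 211.3  56. ] 14.638195754092727
far56 [472.3 330.5  56. ] [628.4 373.8  56. ] 15.508041163927993
sock [686.2 216.4 100. ] [651.8 338.5 100. ] 105.71480696386486
```

Checks: the lip spacing comes out at 167 mm (given 168), the socket height at about 102, and the front and back edges agree on x0. So the rack yaw is about 15.2°, and home is at about (579.4, 273.9).

```bash
python3 - <<'E'
from h import *
np.set_printoptions(precision=2,suppress=True)
s=ctrl.state();print(s["qpos"])
# tray check from wrist6 after loading (same yaw): refine hole positions
f=load("wrist6"); print(proj(f,[(479.6,-107.6,78),(458.5,-22.2,78),(526.4,-5.4,76),(438.6,-73,100)]))
E
```

```text
[-0.43  0.51  0.15  1.55 -0.08  1.08 -0.02]
[[328.06 120.22]
 [328.86  35.21]
 [394.29  36.41]
 [298.05  77.21]]
```

```bash
python3 -m pendant '[[[-0.003,-0.01,-0.01,-7],[-0.005,-0.02,-0.015,-8],[-0.006,-0.022,-0.018,-8],[-0.006,-0.022,-0.018,-8],[-0.006,-0.022,-0.018,-8],[-0.006,-0.022,-0.018,-8],[-0.006,-0.022,-0.018,-8],[-0.006,-0.022,-0.016,-8],[-0.006,-0.02,-0.01,-8],[-0.0045,-0.015,-0.006,-8],[-0.003,-0.0065,-0.004,-8],[-0.002,-0.002,0,-3],[0,0,0,0],[0,0,0,0],[0,0,0,0]]]'
python3 - <<'E'
from h import *
f=grab("wrist","wrist8"); s=ctrl.state();print(s["eef_pos"],s["ee_rot"],np.degrees(2*np.arctan2(s["ee_rot"][2],s["ee_rot"][1])),s["qpos"][-1])
E
```

```text
time: 23.65
eef_pos: [503.4, -54.3, 200.2]
ee_rot: [-0.0, 0.993, 0.122, 0.0]
wrist_force: [0.3, 0.5, -0.1]
opening: 0.499
gripper_force: 0.0
[503.40079227 -54.20993376 200.14435156] [-7.55266665e-05  9.92518541e-01  1.22093606e-01  3.03080664e-04] 14.025892602916349 -0.7849841303539046
```

```bash
python3 -m pendant '[[[0,-0.002,-0.02,0],[0,0,-0.035,0],[0,0,-0.035,0],[0,0,-0.02,0],[0,0,-0.012,0],[0,0,-0.005,0],[0,0,-0.002,0],[0,0,0,0],[0,0,0,0]]]'
python3 -m pendant '[[[0,0,0,0],[0,0,0,0],[0,0,0,0],[0,0,0,0],[0,0,0,0],[0,0,0,0]]]' 1
```

```text
time: 24.6
eef_pos: [503.8, -56.3, 71.8]
ee_rot: [0.0, 0.993, 0.122, 0.001]
wrist_force: [-0.4, 0.0, 0.4]
opening: 0.5
gripper_force: 0.0
time: 25.2
eef_pos: [503.1, -56.0, 71.0]
ee_rot: [-0.0, 0.993, 0.122, -0.0]
wrist_force: [-0.3, 1.2, 2.6]
opening: 0.132
gripper_force: 30.0
```

```bash
python3 -m pendant '[[[0,0,0.004,0],[0,0,0.01,0],[0,0,0.015,0],[0,0,0.018,0],[0,0,0.018,0],[0,0,0.012,0],[0,0,0.005,0],[0,0,0,0],[0,0,0,0]]]'
python3 -m pendant '[[[-0.001,0.003,0,0],[-0.003,0.008,0,0],[-0.005,0.014,0,0],[-0.006,0.019,0,0.2],[-0.008,0.023,0,0.2],[-0.009,0.027,0,0.2],[-0.009,0.028,0,0.2],[-0.009,0.028,0,0.2],[-0.009,0.028,0,0.2],[-0.009,0.027,0,0],[-0.008,0.025,0,0],[-0.006,0.02,0,0],[-0.005,0.015,0,0],[-0.0035,0.01,0,0],[-0.002,0.0058,0,0],[-0.001,0.003,0,0],[0,0,0,0],[0,0,0,0],[0,0,0,0]]]'
python3 - <<'E'
from h import *
f=grab("wrist","wrist9"); grab("scene","scene9"); s=ctrl.state();print(s["eef_pos"],np.degrees(2*np.arctan2(s["ee_rot"][2],s["ee_rot"][1])))
a=f["image"][0:300,:,::-1]
b=load("scene9")["image"][110:260,260:460,::-1]
M=np.zeros((600,800,3),np.uint8); M[:300,:640]=a; M[300:600,:400]=cv2.resize(b,(400,300),interpolation=cv2.INTER_CUBIC); cv2.imwrite("pics/m2.png",M)
E
```

```text
time: 26.1
eef_pos: [502.7, -56.1, 152.4]
ee_rot: [-0.0, 0.993, 0.122, -0.001]
wrist_force: [-0.1, -0.3, -8.1]
opening: 0.132
gripper_force: 30.0
time: 28.0
eef_pos: [410.0, 226.7, 153.0]
ee_rot: [0.0, 0.991, 0.131, 0.0]
wrist_force: [0.3, -0.2, -7.2]
opening: 0.134
gripper_force: 30.0
[409.93525092 226.92600203 152.9918454 ] 15.104432752526732
```

View pics/m2.png

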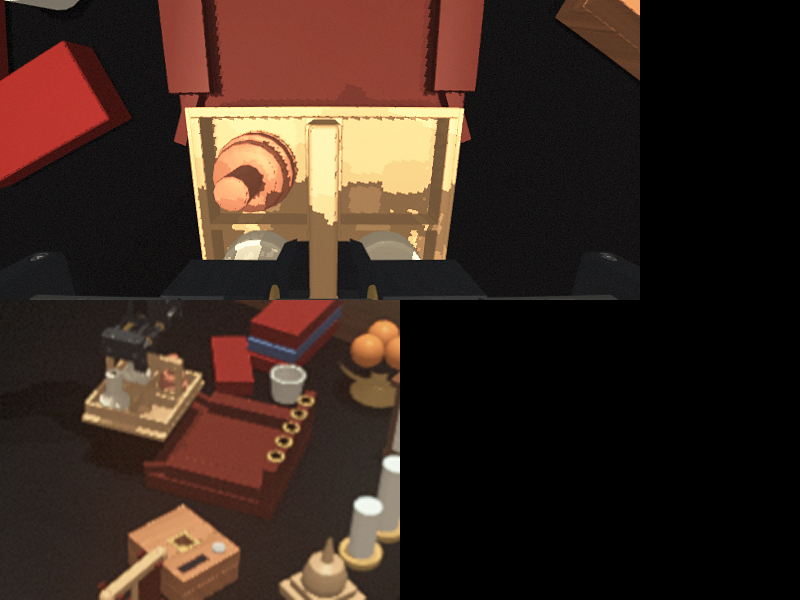

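The wrist view shows the tray centred on the rack: lip edges at about 208 and 441, bar at about 324. Lowering in front of the lips and sliding in.

```bash
python3 -m pendant '[[[0,0,-0.008,0],[0,0.0005,-0.012,0],[0,0,-0.012,0],[0,0,-0.009,0],[0,0,-0.005,0],[0,0,-0.003,0],[0,0,0,0],[0,0,0,0],[0,0,0,0]]]'
python3 -m pendant '[[[0.002,0.0005,0,0],[0.004,0.0011,0,0],[0.006,0.0016,0,0],[0.008,0.0022,0,0],[0.008,0.0022,0,0],[0.008,0.0022,0,0],[0.008,0.0022,0,0],[0.008,0.0022,0,0],[0.008,0.0022,0,0],[0,0,0,0],[0,0,0,0]]]'
```

```text
time: 29.0
eef_pos: [410.0, 228.1, 104.3]
ee_rot: [-0.0, 0.991, 0.132, 0.0]
wrist_force: [0.2, 0.4, -7.4]
opening: 0.131
gripper_force: 30.0
time: 30.1
eef_pos: [469.4, 244.3, 103.8]
ee_rot: [0.0, 0.991, 0.132, -0.0]
wrist_force: [-1.1, -0.3, -7.7]
opening: 0.131
gripper_force: 30.0
```

```bash
python3 -m pendant '[[[0.004,0.0011,0,0],[0.007,0.0019,0,0],[0.01,0.0027,0,0],[0.01,0.0027,0,0],[0.01,0.0027,0,0],[0.01,0.0027,0,0],[0.01,0.0027,0,0],[0.01,0.0027,0,0],[0.01,0.0027,0,0],[0.008,0.0022,0,0],[0.006,0.0016,0,0],[0.003,0.0008,0,0],[0,0,0,0],[0,0,0,0]]]'
python3 -m pendant '[[[0.002,0.0005,0,0],[0.002,0.0005,0,0],[0.002,0.0005,0,0],[0.002,0.0005,0,0],[0,0,0,0],[0,0,0,0]]]'
```

```text
time: 31.5
eef_pos: [567.1, 270.7, 103.8]
ee_rot: [0.0, 0.991, 0.132, -0.001]
wrist_force: [-0.1, -1.0, -7.5]
opening: 0.128
gripper_force: 30.0
time: 32.1
eef_pos: [575.6, 272.9, 103.9]
ee_rot: [0.0, 0.991, 0.132, -0.0]
wrist_force: [-0.2, 0.0, -7.2]
opening: 0.134
gripper_force: 30.0
```

```bash
python3 -m pendant '[[[0.0015,0.0004,0,0],[0.0015,0.0004,0,0],[0.001,0.0003,0,0],[0,0,0,0],[0,0,0,0]]]'
python3 -m pendant '[[[0.0015,0.0004,0,0],[0.0015,0.0004,0,0],[0,0,0,0],[0,0,0,0]]]'
```

```text
time: 32.6
eef_pos: [579.7, 274.0, 103.9]
ee_rot: [0.0, 0.991, 0.132, -0.0]
wrist_force: [-0.4, -0.8, -7.1]
opening: 0.134
gripper_force: 30.0
time: 33.0
eef_pos: [581.1, 274.3, 103.6]
ee_rot: [0.0, 0.991, 0.132, -0.002]
wrist_force: [-5.3, -2.0, -5.2]
opening: 0.135
gripper_force: 30.0
```

The tray touches the back stop (−5 N) within 2 mm of the estimated home position. Lowering onto the floor and releasing.

```bash
python3 -m pendant '[[[0,0,-0.0015,0],[0,0,-0.0012,0],[0,0,0,0],[0,0,0,0]]]'
python3 -m pendant '[[[0,0,0,0],[0,0,0,0],[0,0,0,0],[0,0,0,0]]]' 0.5
```

```text
time: 33.4
eef_pos: [580.8, 274.2, 101.2]
ee_rot: [0.0, 0.991, 0.132, -0.002]
wrist_force: [-5.8, -2.3, -1.5]
opening: 0.132
gripper_force: 30.0
time: 33.8
eef_pos: [583.8, 275.1, 102.0]
ee_rot: [-0.0, 0.991, 0.132, 0.001]
wrist_force: [0.1, 0.7, -0.3]
opening: 0.473
gripper_force: 0.0
```

```bash
python3 -m pendant '[[[0,0,0.02,0],[0,0,0.04,0],[0,0,0.045,0],[0,0,0.04,0],[0,0,0.02,0],[0,0,0,0],[0,0,0,0]]]'
python3 - <<'E'
from h import *
np.set_printoptions(precision=1,suppress=True)
w3,w4,s,c=load("wrist3"),load("wrist4"),load("side1"),load("scene0")
W=lambda u,v:(w3,(130+u/2,v/2)); S=lambda u,v:(s,(120+u/2.1,70+v/2.1)); C=lambda u,v:(c,(195+u/3,135+v/3))
A=tri(W(700,488),S(373,207),C(355,371),(w4,(411,122)));B=tri(W(790,270),S(407,176),C(436,303))
print(A,B,"mid",(A[0]+B[0])/2,np.linalg.norm(A[0]-B[0]),np.degrees(np.arctan2(*(B[0]-A[0])[1::-1])))
print(tri(S(358,246),C(470,289)))
grab("wrist","wrist10"); print(ctrl.state()["eef_pos"])
E
```

```text
time: 34.5
eef_pos: [582.6, 275.0, 266.0]
ee_rot: [-0.0, 0.991, 0.132, 0.0]
wrist_force: [-0.9, 0.3, -1.2]
opening: 0.501
gripper_force: 0.0
(array([ 684.8, -165.5,   60.1]), [28.940372095530464, 57.98557609845352, 29.376332635457395, 18.27043745089699]) (array([658.5, -92.9, 131. ]), [25.622161140816775, 43.128960566726285, 34.5637089401935]) mid [ 671.7 -129.2   95.5] 104.81046213552524 109.87516973934245
(array([663.1,   0.4,  59.9]), [2.7053666583704117, 2.7053666583707323])
[582.  274.9 265.1]
```

```bash
python3 - <<'E'
from h import *
np.set_printoptions(precision=1,suppress=True)
w3,w4,s,c=load("wrist3"),load("wrist4"),load("side1"),load("scene0")
W=lambda u,v:(w3,(130+u/2,v/2)); S=lambda u,v:(s,(120+u/2.1,70+v/2.1)); C=lambda u,v:(c,(195+u/3,135+v/3))
A=tri(W(700,488),S(407,176),C(355,371),(w4,(411,122)));B=tri(W(790,270),S(373,207),C(436,303))
print(A,B,"mid",(A[0]+B[0])/2,np.linalg.norm(A[0]-B[0]),np.degrees(np.arctan2(*(B[0]-A[0])[1::-1])))
E
```

```text
(array([ 672.2, -182.6,   91.4]), [3.5297470670371007, 4.945687715699924, 2.485515146801444, 2.165647115792621]) (array([673.1, -66.5,  96. ]), [1.2769220726306507, 2.0824737361531747, 1.9510706472302748]) mid [ 672.7 -124.6   93.7] 116.23928377318728 89.53314229845749
```

```bash
python3 -m pendant '[[[0.002,-0.015,0.005,5],[0.006,-0.035,0.005,7],[0.008,-0.042,0.005,7],[0.008,-0.045,0.005,7],[0.008,-0.045,0.005,7],[0.008,-0.045,0.005,7],[0.008,-0.045,0.005,7],[0.008,-0.045,0,7],[0.008,-0.045,0,7],[0.008,-0.04,0,7],[0.008,-0.03,0,6.8],[0.006,-0.02,0,0],[0.002,-0.01,0,0],[0,-0.003,0,0],[0,0,0,0],[0,0,0,0],[0,0,0,0]]]'
python3 - <<'E'
from h import *
f=grab("wrist","wrist11"); s=ctrl.state();print(s["eef_pos"],np.degrees(2*np.arctan2(s["ee_rot"][2],s["ee_rot"][1])))
a=f["image"][0:260,170:470,::-1]; cv2.imwrite("pics/c6.png",cv2.resize(a,None,fx=2.3,fy=2.3,interpolation=cv2.INTER_CUBIC))
E
```

```text
time: 36.25
eef_pos: [670.9, -188.3, 301.3]
ee_rot: [-0.0, 0.707, 0.708, 0.0]
wrist_force: [1.0, -0.0, 0.3]
opening: 0.5
gripper_force: 0.0
[ 670.8553064  -188.67735383  301.37785019] 90.07913925913556
```

View pics/c6.png

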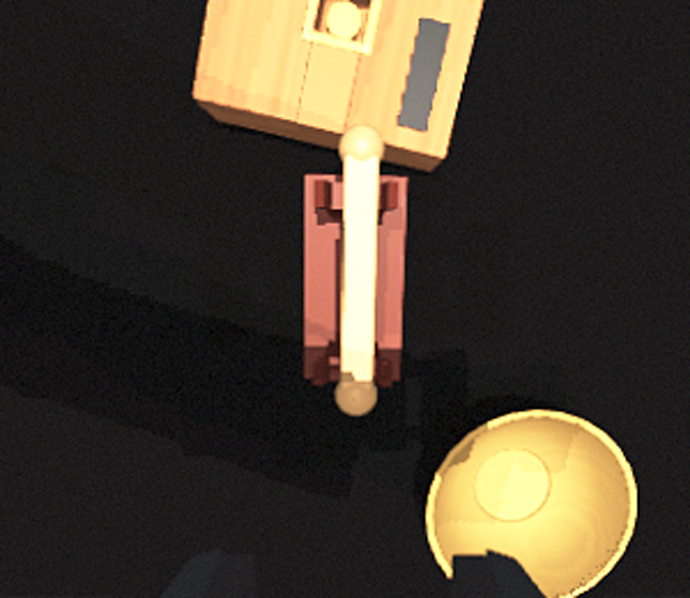

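```bash
python3 - <<'E'
from h import *
np.set_printoptions(precision=1,suppress=True)
f=load("wrist11"); s,c=load("side1"),load("scene0"); P=lambda u,v:(f,(170+u/2.3,v/2.3))
S=lambda u,v:(s,(120+u/2.1,70+v/2.1)); C=lambda u,v:(c,(195+u/3,135+v/3))
A,B=tri(P(356,394),S(407,176),C(355,371)),tri(P(362,147),S(373,207),C(436,303)); print(A,B)
a,b=onz(*P(356,394),93),onz(*P(362,147),93); print(a,b,(a+b)/2,np.linalg.norm(a-b),np.degrees(np.arctan2(b[1]-a[1],b[0]-a[0])))
print("stand base corners", [onz(*P(*q),8) for q in((305,176),(408,177),(305,384),(403,385))])
print("button",onz(*P(344,19),46)," recess",tri(P(344,12),S(358,246),C(470,289)))
im=f["image"][0:26,295:345]; g=cv2.cvtColor(im,cv2.COLOR_RGB2GRAY)
cv2.imwrite("pics/rec.png",im[:,:,::-1])
for r in g[::2]: print(*(f"{x//10:2d}" for x in r))
E
```

```text
(array([ 670.8, -181.1,   90.1]), [3.32833408723361, 2.6401096351923665, 1.960806812380244]) (array([674. , -67.5,  96.4]), [0.10674347784460832, 1.7818866742344814, 1.8179639419587796])
[ 671.8 -183.8   93. ] [674.1 -67.2  93. ] [ 672.9 -125.5   93. ] 116.64983690989877 88.88283222805367
stand base corners [array([642. , -71.3,   8. ]), array([702. , -71.7,   8. ]), array([ 640.3, -193.7,    8. ]), array([ 701.7, -194.2,    8. ])]
button [665.1   0.3  46. ]  recess (array([664.1,  -0.2,  59.8]), [1.2789320918260911, 3.1617084847634875, 2.4486066993071307])
22 22 22 22 22 22 22 22 22 24 24 24 24 22  7  9 13 18 18 19 19 18 20 19 21 21 18  9  7  8  8  8  8  8  7  6 18 24 24 24 24 22 21 21 21 20 21 21 22 22
22 22 22 22 22 22 22 22 20 24 24 24 24 16  7 10 18 20 20 23 24 24 24 24 24 24 24 24 24 23 10 11 10  9  8 11 23 24 24 24 24 21 21 21 21 20 21 22 22 22
22 22 22 22 22 22 22 22 22 24 24 24 23  8  8 14 20 20 23 24 24 24 24 24 24 24 24 24 24 24 24 22 21 22 20 22 24 24 24 24 22 21 21 21 20 21 21 22 22 22
22 22 22 22 22 22 22 22 24 24 24 24 19  8 10 17 20 23 24 24 24 24 24 24 24 24 24 24 24
[... 713 characters left out ...]
4 24 24 24 24 24 24 24 24 24 24 22 12 11 19 22 18 24 24 24 24 24 21 21 20 21 22 22 22 22 22 22 22 22
22 22 22 23 23 22 22 22 22 22 19 22 24 23 24 24 24 24 24 24 24 24 24 24 24 24 24 24 24 24 24 23 21 24 24 24 24 22 21 21 20 21 22 22 22 22 22 22 22 22
22 22 23 23 22 22 22 23 23 23 20 23 23 23 23 23 22 22 23 23 24 23 23 24 24 24 24 24 24 24 24 24 24 25 25 25 24 21 21 20 21 21 22 22 22 22 22 22 22 22
22 22 23 23 22 22 22 23 23 21 23 23 23 23 23 23 23 23 23 23 23 23 23 22 22 22 23 23 22 21 23 24 24 25 24 24 24 21 21 21 21 22 22 22 22 22 22 22 22 22
22 23 23 23 22 22 23 23 22 21 23 23 23 23 23 23 23 23 23 23 23 23 23 23 23 23 23 23 23 23 22 21 21 21 21 21 21 21 21 22 22 22 22 22 22 22 22 22 22 22
```

```bash
python3 - <<'E'
from h import *
np.set_printoptions(precision=1,suppress=True)
w3,s,c,f=load("wrist3"),load("side1"),load("scene0"),load("wrist11")
W=lambda u,v:(w3,(130+u/2,v/2)); S=lambda u,v:(s,(120+u/2.1,70+v/2.1)); C=lambda u,v:(c,(195+u/3,135+v/3))
print(onz(*W(678,354),20),tri(W(678,354),C(398,393)))
for X in ((672.9,-125.5,20),(672.9,-132,20)): print((proj(w3,X)[0]-[130,0])*2,(proj(c,X)[0]-[195,135])*3)
for n,z in(("base -y",8),): 
  p=proj(f,[(671.5,-125.5,93),(671.5,-132,93)]); print((p-[170,0])*2.3)
E
```

```text
[ 672.7 -125.3   20. ] (array([ 673.8, -124.5,   19.4]), [1.1971035297456742, 1.1971035297457722])
[678.2 354.4] [395.4 393.2]
[674.5 364.2] [391.1 397. ]
[[355.9 275.7]
 [355.9 289.4]]
```

```bash
python3 -m pendant '[[[0.002,0.015,-0.01,-1],[0,0.025,-0.03,0],[0,0.018,-0.04,0],[0,0.005,-0.045,0],[0,0,-0.04,0],[0,0,-0.03,0],[0,0,-0.02,0],[0,0,-0.009,0],[0,0,-0.003,0],[0,0,0,0],[0,0,0,0],[0,0,0,0]]]'
python3 -m pendant '[[[0,0,0,0],[0,0,0,0],[0,0,0,0],[0,0,0,0],[0,0,0,0],[0,0,0,0]]]' 1
```

```text
time: 37.5
eef_pos: [673.6, -127.4, 75.6]
ee_rot: [0.001, 0.713, 0.701, 0.001]
wrist_force: [0.3, 0.1, 0.5]
opening: 0.503
gripper_force: 0.0
time: 38.1
eef_pos: [672.7, -127.2, 74.3]
ee_rot: [0.0, 0.713, 0.701, 0.0]
wrist_force: [-0.6, -0.2, 1.0]
opening: 0.173
gripper_force: 30.0
```

```bash
python3 -m pendant '[[[0,0,0.006,0],[0,0,0.015,0],[0,0,0.025,0],[0,0,0.025,0],[0,0,0.015,0],[0,0,0.006,0],[0,0.005,0,0],[-0.001,0.013,0,0],[-0.0015,0.02,0,0],[-0.0015,0.023,0,0],[-0.0015,0.023,0,0],[-0.001,0.02,0,0],[-0.001,0.0135,0,0],[0,0.006,0,0],[0,0.002,0,0],[0,0,0,0],[0,0,0,0],[0,0,0,0]]]'
python3 - <<'E'
from h import *
f=grab("wrist","wrist12"); grab("scene","scene12");grab("side","side12"); s=ctrl.state();print(s["eef_pos"],s["ee_rot"])
M=np.zeros((600,800,3),np.uint8)
M[:300,:400]=cv2.resize(load("scene12")["image"][165:285,280:440,::-1],(400,300),interpolation=cv2.INTER_CUBIC)
M[:300,400:]=cv2.resize(load("side12")["image"][120:240,230:390,::-1],(400,300),interpolation=cv2.INTER_CUBIC)
M[300:,:400]=cv2.resize(load("side12")["image"][180:300,200:360,::-1],(400,300),interpolation=cv2.INTER_CUBIC)
M[300:,400:]=cv2.resize(f["image"][100:400,120:520,::-1],(400,300))
cv2.imwrite("pics/m3.png",M)
E
```

```text
time: 39.9
eef_pos: [665.2, -3.0, 166.3]
ee_rot: [0.0, 0.714, 0.7, -0.0]
wrist_force: [0.3, -0.7, -1.2]
opening: 0.174
gripper_force: 30.0
[665.2048753   -2.34997746 166.3025107 ] [ 1.19511159e-04  7.13707807e-01  7.00443539e-01 -1.26098954e-05]
```

View pics/m3.png

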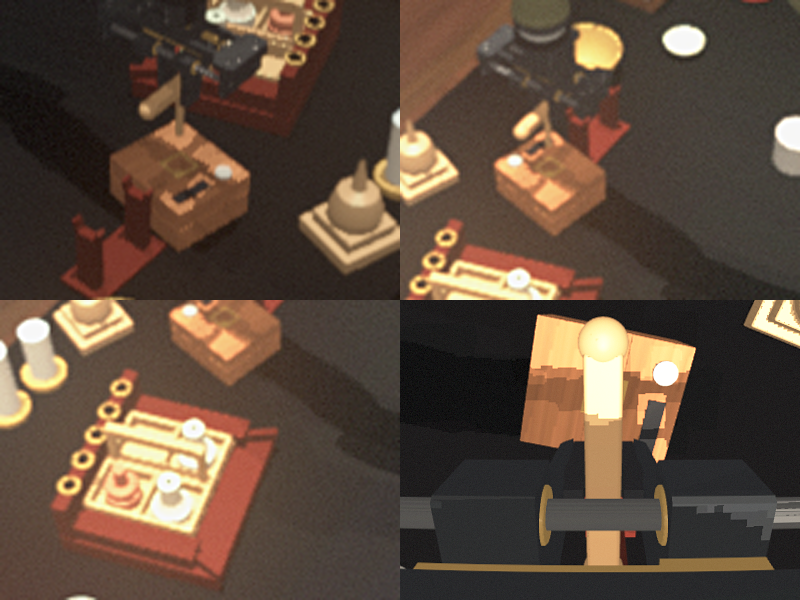

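The side view shows the tray home in the rack with all items upright, and the stem hanging straight above the recess. Pressing now.

```bash
python3 -m pendant '[[[0,0,-0.01,0],[0,0.0005,-0.02,0],[0,0,-0.018,0],[0,0,-0.01,0],[0,0,-0.004,0],[0,0,0,0],[0,0,0,0]]]'
python3 -m pendant '[[[0,0,-0.002,0],[0,0,-0.002,0],[0,0,-0.002,0],[0,0,0,0],[0,0,0,0]]]'
```

```text
time: 40.75
eef_pos: [665.8, -1.3, 104.9]
ee_rot: [0.001, 0.713, 0.701, 0.0]
wrist_force: [0.2, 0.4, -0.2]
opening: 0.178
gripper_force: 30.0
time: 41.25
eef_pos: [665.7, -1.2, 98.6]
ee_rot: [0.0, 0.713, 0.701, 0.0]
wrist_force: [0.1, -0.9, 2.3]
opening: 0.178
gripper_force: 30.0
```

```bash
python3 -m pendant '[[[0,0,-0.002,0],[0,0,-0.002,0],[0,0,-0.001,0],[0,0,0,0],[0,0,0,0]]]'
python3 -m pendant '[[[0,0,-0.001,0],[0,0,-0.001,0],[0,0,0,0],[0,0,0,0]]]'
```

```text
time: 41.75
eef_pos: [666.0, -1.4, 94.2]
ee_rot: [0.001, 0.713, 0.701, 0.001]
wrist_force: [0.2, -0.4, 7.5]
opening: 0.173
gripper_force: 30.0
time: 42.15
eef_pos: [666.5, -1.7, 93.8]
ee_rot: [0.001, 0.714, 0.701, 0.001]
wrist_force: [-2.4, 0.0, 15.7]
opening: 0.174
gripper_force: 30.0
```

```bash
python3 -m pendant '[[[0,0,0.006,0],[0,0,0.015,0],[0,0,0.025,0],[0,0,0.018,0],[0,0,0.009,0],[0,-0.005,0,0],[0.001,-0.013,0,0],[0.0015,-0.02,0,0],[0.0015,-0.023,0,0],[0.0015,-0.023,0,0],[0.001,-0.02,0,0],[0.001,-0.014,0,0],[0,-0.006,0,0],[0,-0.002,0,0],[0,0,0,0],[0,0,0,0],[0,0,0,0]]]'
python3 - <<'E'
from h import *
f=grab("wrist","wrist13"); s=ctrl.state();print(s["eef_pos"],s["ee_rot"],s["wrist_force"])
E
```

```text
time: 43.85
eef_pos: [672.8, -125.8, 164.2]
ee_rot: [-0.0, 0.713, 0.701, 0.0]
wrist_force: [-0.1, 0.5, -0.3]
opening: 0.177
gripper_force: 30.0
[ 672.84581764 -126.05139649  164.289218  ] [-1.37058057e-04  7.12909189e-01  7.01256305e-01  2.52676009e-04] [0.61428916 0.04423877 0.03001468]
```

```bash
python3 -m pendant '[[[0,-0.002,-0.01,0],[0,0,-0.02,0],[0,0,-0.024,0],[0,0,-0.018,0],[0,0,-0.01,0],[0,0,-0.005,0],[0,0,-0.0025,0],[0,0,0,0],[0,0,0,0],[0,0,0,0]]]'
```

```text
time: 44.9
eef_pos: [673.2, -129.3, 75.6]
ee_rot: [0.001, 0.713, 0.701, 0.0]
wrist_force: [1.2, -0.3, -0.4]
opening: 0.176
gripper_force: 30.0
```

```bash
python3 -m pendant '[[[0,0,-0.001,0],[0,0,0,0],[0,0,0,0]]]'
python3 -m pendant '[[[0,0,0,0],[0,0,0,0],[0,0,0,0],[0,0,0,0],[0,0,0.01,0],[0,0,0.03,0],[0,0,0.045,0],[0,0,0.045,0],[0,-0.02,0.045,0],[0,-0.03,0.03,0],[0,-0.01,0.015,0],[0,0,0,0],[0,0,0,0],[0,0,0,0]]]' 0.5
python3 - <<'E'
from h import *
f=grab("wrist","wrist14"); grab("side","side14"); s=ctrl.state();print(s["eef_pos"],s["wrist_force"])
M=np.zeros((600,800,3),np.uint8)
M[:,:]=0
M[:325,:500]=cv2.resize(f["image"][0:260,120:520,::-1],(500,325),interpolation=cv2.INTER_CUBIC)
M[325:600,:]=cv2.resize(load("side14")["image"][110:275,120:600,::-1],(800,275),interpolation=cv2.INTER_CUBIC)
cv2.imwrite("pics/m4.png",M)
k=500/400
print((proj(f,[(672.9,-125.5+61,93),(672.9,-125.5-61,93),(672,-125,93)])-[120,0])*k)
E
```

```text
time: 45.2
eef_pos: [673.1, -129.3, 74.3]
ee_rot: [0.0, 0.713, 0.701, 0.0]
wrist_force: [-0.3, 0.7, 2.6]
opening: 0.179
gripper_force: 30.0
time: 46.6
eef_pos: [672.2, -187.0, 292.1]
ee_rot: [-0.002, 0.713, 0.701, -0.0]
wrist_force: [0.3, 1.2, -0.6]
opening: 0.5
gripper_force: 0.0
[ 672.310504   -187.31479563  292.15643639] [-0.89572474  0.55011011  0.23843335]
[[254.45783641  76.91974474]
 [256.35714629 220.65729443]
 [254.41401448 151.41872016]]
```

View pics/m4.png

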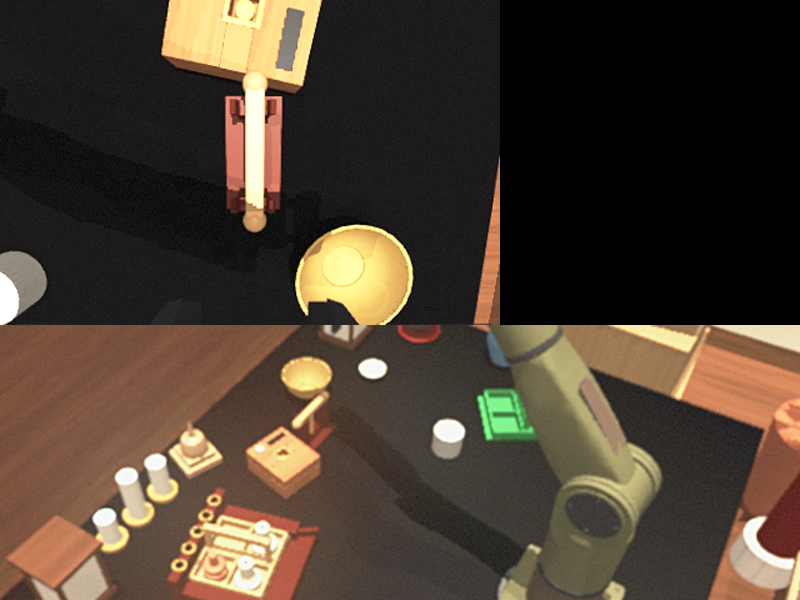

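The striker hangs in both notches with its knobs at (254,80) and (254,221), about 2–3 mm from where it was. The loaded tray is home, the gripper is clear, and the bystanders are in place. Handing in.

```bash
python3 -c "
from workcell import ctrl
print(ctrl.close_job())"
```

```text
the job is handed in; nothing more can be done
None
```

I handed the job in at about 47 s; the hand-in returned no verdict, but in the last pictures both holders and the cap stand in the tray, the tray is home in the rack, and the striker hangs on its stand after pressing the button until it bottomed out (about 16 N at the wrist).

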